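# Knock the old bearing out of a skateboard wheel

## Robot

A 7-joint arm with a two-finger parallel gripper is mounted at the origin on the work surface. World frame = base frame: x ahead of the robot, y to its left, z up, the work surface at z = 0. Lengths are in m, angles in rad, forces in N, time in s.
With the tool pointing down it reaches from about 0.35 to 0.9 m from the base axis. Payload 7.2 kg.
Tool frame: the origin (TCP) lies midway between the tips of the shut fingers; the grasp point (between the pads) lies 19 mm behind it (env.hold_point_z is the distance from the TCP to the grasp point, in m); x points along the fingers, y is the direction in which the jaws open and shut, and the axes are right-handed (so a half turn about x gives the same grasp; the last joint's range is limited). The gripper opens to 88 mm and grips with 3 to 60 N. Pads are 20 mm wide; open, the fingers measure 115 mm over their backs; the gripper's body (75 mm by 178 mm) begins 61 mm behind the grasp point.
Start: joints at [1.256, 0.411, -0.013, 1.596, 0.006, 1.134, -0.082], TCP at [0.153, -0.606, 0.223] pointing down, gripper open.
Joint ranges: [-2.95, 2.95], [-0.29, 1.99], [-1.47, 1.44], [0.14, 2.54], [-1.03, 4.17], [0.13, 1.85], [-2.86, 2.86]. Speed limits (rad/s): [2.39, 2.39, 3.01, 3.01, 3.14, 3.14, 3.14].

## Interface

Orientations are given as a rotation vector (axis times angle).
In Python, from workcell import env, eyes, ticket gives the robot as it stands.
- The arm moves only by the tool move_arm, never from a script. Its argument "series" is text: rows parted by semicolons, each of 7 numbers parted by spaces: the gripper's target within -1 to 1 (shut at 1, half-way at 0, fully open at -1), then the shift along the world's x, y, z in m, then the turn, a rotation vector about the world's x, y, z in degrees. A call has 1 to 5 rows; each row shifts and turns the commanded pose from where the row before left it; what a row does not reach is not made up. A row lasts 1/10 s, in which the tool goes at most 50 mm and 8.59 degrees, less where a joint would pass 70% of its speed; a pose out of reach is approached as far as the arm can. A call is refused whole if a number of a shift passes 0.05 or a number of a turn 8.59, either way. A call with a gripper value outside its range is refused whole. The fingers move at their own pace and stop on an object; "grip_force" is the grip in N (left out, the last holds). Time passes only in rows, so rows that do not move let the fingers close. It gives the time, the measured TCP pose, the force and the opening at its end, in the units of the state.
- env.observe(): the state, without advancing time (a new reading comes with each control period).
- eyes.grab_frame(name): name is "side" or "top"; returns a dict with "img" (420x560x3 uint8, blue, green, red), "range_z" (420x560 float32, m along the optical axis (not along the pixel's ray), 0 where there is no reading), "K" (3x3 intrinsics, pixels), "R" (3x3) and "t" (3): a world point X has camera coordinates R X + t. Camera axes: x right, y down, z forward; pixel columns grow to the right and rows downward; lengths in m; the calibration is good to about 2 mm. A picture is of the moment at which its call begins.
- ticket.sign_off(): hands the job in, once; it reports no verdict.
The state is a dict: "t": time; "qpos": joint angles; "joint_vel": joint speeds; "tau": joint torques, N m; "tcp_pos": TCP position; "orientation": TCP orientation; "wrist_force": force on the tool from outside, world axes, zero at the start; "wrist_torque": the same for the moment, N m; "opening": opening from 0.0 (shut) to 1.0 (fully open).
Only numpy, scipy, OpenCV 4.12 (cv2) and the standard library are available. Lean on these libraries where they do the work, as an engineer would, in place of code of your own. Each camera call takes 0.05 s, during which the arm holds its last target.

## Task

A worn bearing is stuck in the underside of the skateboard wheel that lies by itself on the bench. Set the wheel, just as it lies (bearing side down), on top of the open vise jaws with the bearing over the gap, take the plain steel drift from the tool block and push it down through the wheel's bore from above until the bearing drops out between the jaws. Then stand the drift back in its hole in the tool block, leave the wheel lying flat on the jaws, and do not disturb the other things on the bench.

Things in the scene. Friction and masses are not known exactly. Their poses are not given: they have to be found in the camera images.
- wheel_mid (a point): Skateboard wheel to work on, off-white, 60 mm across, 40 mm wide, 0.1 kg, lying flat by itself on the bench, z up along the bore. The point is its centre, 20 mm above its underside. Open from above: seat 23 mm across and 9 mm deep, then an 18 mm bore down to the stuck bearing. Grip it about 8 mm above its centre to keep the fingertips clear of the jaws.
- bearing_mid (a point): Centre of the stuck bearing: steel ring 22 mm across, 8 mm bore, 7 mm thick, 12 g, coaxial in the wheel's lower seat. Its lower face is 2 mm inside the wheel's underside, its upper face 31 mm below the wheel's upper face. Tight fit: it takes a steady push of about 10 to 16 N from above all the way and falls free after 6 to 9 mm, as the nose comes level with the wheel's underside.
- fixed_jaw_edge (a point): Middle of the upper inner edge of the fixed jaw (the one without the screw) of a grey iron drilling-machine vise bolted to the bench. Bright flat-topped jaws, 90 mm wide, tops level 60 mm above the bench. The gap lies on its -x side (own axes), y runs along the jaw, z up. The vise bed is 38 mm below, with an 8 mm guide rail along each side.
- moving_jaw_edge (a point): Middle of the upper inner edge of the vise's moving jaw (screw side), facing the fixed one; same axes. The gap between the two edges is 32 to 42 mm wide and open down to the vise bed; the jaws do not move under load. Each jaw is about 30 mm thick.
- drift_mid (a point): Drift: plain steel rod tool, upright in one of the tool block's holes. Nose 12 mm across, 65 mm long, flat-ended; above it a dark knurled round grip 20 mm across, 75 mm long; 0.22 kg. The point is the centre of the grip, 102.5 mm above the nose's end; z points up along the drift. As it stands, the nose's end is 10 mm above the bench.
- drift_tip (a point): Centre of the end of the drift's nose, 102.5 mm below drift_mid along the drift.
- tool_block: Wooden tool block screwed to the bench, 60 x 220 x 55 mm (x, y, z); origin under its centre on the bench. Three upright holes at y = -70, 0, +70 mm, x = 0, each 17 mm across and 45 mm deep (floor 10 mm above the bench). Drift, nut driver and chisel stand in them in any order; the drift goes back into the hole it came from.
- nut_driver: Nut driver with a black plastic handle 29 mm across, 148 mm long, upright in the tool block; origin at its lower end. Leave alone.
- chisel: Hexagonal dark steel cold chisel 15 mm across, 135 mm long, with a flat blade at its lower end, upright in the tool block; origin at its lower end. Leave alone.
- can_a: Spray can, 66 mm across, 198 mm tall; origin under its centre. Leave alone.
- can_b: Spray can, 66 mm across, 198 mm tall; origin under its centre. Leave alone.
- can_c: Spray can, 66 mm across, 198 mm tall; origin under its centre. Leave alone.
- tape_roll: Roll of masking tape lying flat, 100 mm across, 25 mm high; origin under its centre. Leave alone.
- truck: Skateboard truck with two wheels on its axle, 232 mm along its y, 110 mm along x, 70 mm high; origin under its base plate. Leave alone.
There are look-alikes about, which are no part of the job. What is meant by the part that bears wheel_mid is not orange, pink or yellow, and is the smaller of those in its own colour.

How it is judged:
On the way, in this order (a step that is already met when the one before it is completed fails the run):
1. the wheel lies flat on both vise jaws, its bearing clear of both jaws over the gap (z of wheel_mid in the frame of fixed_jaw_edge between 0.0175 and 0.0225 m and x of wheel_mid in the frame of fixed_jaw_edge below -0.011 m and x of wheel_mid in the frame of moving_jaw_edge above 0.011 m and y of wheel_mid in the frame of fixed_jaw_edge between -0.04 and 0.04 m and angle between wheel_mid's own z axis and vertical below 0.1 rad), for 0.2 s.
2. the drift's nose is down in the bore of the wheel on the jaws, and the bearing has been pushed out below (z of drift_tip in the frame of wheel_mid below -0.008 m and horizontal distance between drift_tip and wheel_mid below 0.007 m and z of bearing_mid in the frame of wheel_mid below -0.024 m and z of wheel_mid in the frame of fixed_jaw_edge between 0.0165 and 0.0235 m), for 0.05 s.
At the end, for the whole second after the job is handed in: Bearing out of the wheel and down between the jaws (15 mm or more under their tops, within 100 mm of the fixed jaw edge); wheel flat on both jaws (within 2.5 mm in height, 0.1 rad), centre over the gap; drift upright (0.2 rad) in its hole, nose end within 15 mm of the hole floor (z of bearing_mid in the frame of fixed_jaw_edge below -0.015 m and horizontal distance between bearing_mid and fixed_jaw_edge below 0.1 m and z of bearing_mid in the frame of wheel_mid below -0.03 m and z of wheel_mid in the frame of fixed_jaw_edge between 0.0175 and 0.0225 m and angle between wheel_mid's own z axis and vertical below 0.1 rad and x of wheel_mid in the frame of fixed_jaw_edge below 0 m and x of wheel_mid in the frame of moving_jaw_edge above 0 m and y of wheel_mid in the frame of fixed_jaw_edge between -0.05 and 0.05 m and z of drift_tip in the frame of tool_block below 0.025 m and x of drift_tip in the frame of tool_block between -0.012 and 0.012 m and y of drift_tip in the frame of tool_block between -0.085 and 0.085 m and angle between drift_tip's own z axis and vertical below 0.2 rad); the robot touches nothing.
It fails at once if the nut driver or the chisel was knocked over or pulled out of the tool block (distance of any of nut_driver, chisel from where it was at the start of the episode above 0.02 m).
It fails at once if a spray can, the tape roll or the truck was pushed more than 30 mm or knocked over (distance of any of can_a, can_b, can_c, tape_roll, truck from where it was at the start of the episode above 0.03 m or angle between any of can_a, can_b, can_c's own z axis and vertical above 0.5 rad).
It also fails if it takes over 67 s, if anything falls off the work surface, if the arm or the gripper's body presses on something with over 40 N, if the wrist force passes 120 N, or if a joint passes its speed limit or range.

## Working session

There is one attempt and no reset: what is moved stays moved. The work goes in short steps, Python scripts to look and compute and a tool call to move; the robot and the scene stay as the last step left them, time stands still between calls to the robot, and variables do not carry over. Pictures are saved under pics/ and viewed, and the job is handed in when it is done.

Besides the shell and the picture viewer there is one more tool, called after "Request:" in YAML: its name, and indented under it one key for each argument. move_arm: Moves the arm, as the interface text tells. Its arguments: {"type":"object","properties":{"series":{"type":"string"},"grip_force":{"type":"number"}},"required":["series"]}

```bash
mkdir -p pics; ls; cat > h.py <<'E'
import numpy as np, cv2
from workcell import env, eyes, ticket
def grab(n):
    f=eyes.grab_frame(n); np.savez('last_%s.npz'%n,**f); return f
def load(n): return dict(np.load('last_%s.npz'%n))
def cloud(f):
    z=f['range_z'];v,u=np.mgrid[:z.shape[0],:z.shape[1]]
    K=f['K'];P=np.stack([(u-K[0,2])*z/K[0,0],(v-K[1,2])*z/K[1,1],z],-1)
    W=(P-f['t'])@f['R']; W[z==0]=np.nan; return W
E
python3 - <<'E'
from h import *
s=env.observe();print({k:np.round(v,3) for k,v in s.items()},env.hold_point_z)
for n in ['top','side']:
    f=grab(n);cv2.imwrite(f'pics/{n}0.png',f['img']);W=cloud(f);print(n,f['K'].round(1),(-f['R'].T@f['t']).round(3),np.nanmin(W.reshape(-1,3),0),np.nanmax(W.reshape(-1,3),0))
E
```

```text
pics
{'t': np.float64(0.0), 'qpos': array([ 1.256,  0.412, -0.013,  1.597,  0.006,  1.134, -0.082]), 'joint_vel': array([ 0.001,  0.001,  0.001,  0.002, -0.   ,  0.002, -0.   ]), 'tau': array([ 1.0000e-03, -5.8796e+01,  6.4200e-01, -2.9107e+01, -5.4000e-02,
        1.8000e-02,  0.0000e+00]), 'tcp_pos': array([ 0.153, -0.606,  0.222]), 'orientation': array([ 2.09 ,  0.261, -2.091]), 'wrist_force': array([ 0.162,  0.353, -0.114]), 'wrist_torque': array([ 0.01 , -0.002,  0.043]), 'opening': np.float64(1.0)} 0.0187
top [[421.7   0.  284.3]
 [  0.  421.7 208.5]
 [  0.    0.    1. ]] [0.383 0.023 1.355] [-0.3132508  -1.4239174  -0.77699235] [1.47129036 1.54471705 0.3929741 ]
side [[461.7   0.  279.8]
 [  0.  461.7 212.3]
 [  0.    0.    1. ]] [ 0.559 -0.88   0.849] [-1.40534112 -0.50134798 -0.7777651 ] [1.47100643 2.30935169 0.48472461]
```

View pics/top0.png

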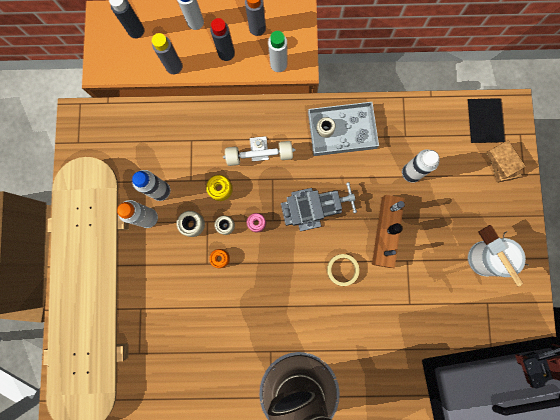

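View pics/side0.png

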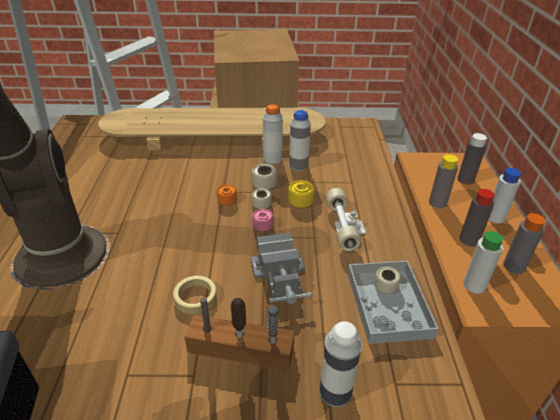

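Off-white candidates in the top view are (189,223), which is large, (224,225), which is small, and (326,126), which lies in the tray. The pink, orange and yellow ones are ruled out. I'll measure and enlarge these.

```bash
python3 - <<'E'
from h import *
f=load('top');im=f['img'];W=cloud(f)
a=cv2.resize(im[170:280,160:440],None,fx=2.85,fy=2.85,interpolation=cv2.INTER_CUBIC);cv2.imwrite('pics/ct.png',a)
g=load('side');b=cv2.resize(g['img'][160:370,180:400],None,fx=2.8,fy=2.8,interpolation=cv2.INTER_CUBIC);cv2.imwrite('pics/cs.png',b)
for (u,v) in [(189,223),(224,225),(326,126),(256,222),(219,258)]:
    p=W[v-18:v+19,u-18:u+19].reshape(-1,3); zt=np.nanpercentile(p[:,2],90)
    q=p[(p[:,2]>zt-.005)&(p[:,2]<zt+.006)]
    print((u,v),zt.round(4),q.min(0).round(3),q.max(0).round(3),(q.max(0)-q.min(0)).round(3))
E
```

```text
(189, 223) 0.0527 [0.486 0.291 0.048] [0.562 0.37  0.059] [0.076 0.079 0.011]
(224, 225) 0.0372 [0.492 0.196 0.032] [0.546 0.254 0.043] [0.055 0.057 0.011]
(326, 126) 0.0396 [ 0.778 -0.135  0.035] [ 0.894 -0.052  0.046] [0.117 0.084 0.011]
(256, 222) 0.0375 [0.496 0.095 0.033] [0.553 0.153 0.043] [0.057 0.057 0.011]
(219, 258) 0.0373 [0.386 0.212 0.032] [0.442 0.268 0.043] [0.056 0.056 0.011]
```

View pics/ct.png

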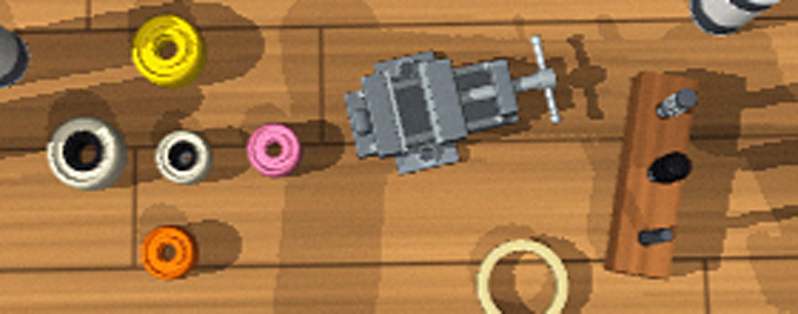

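View pics/cs.png

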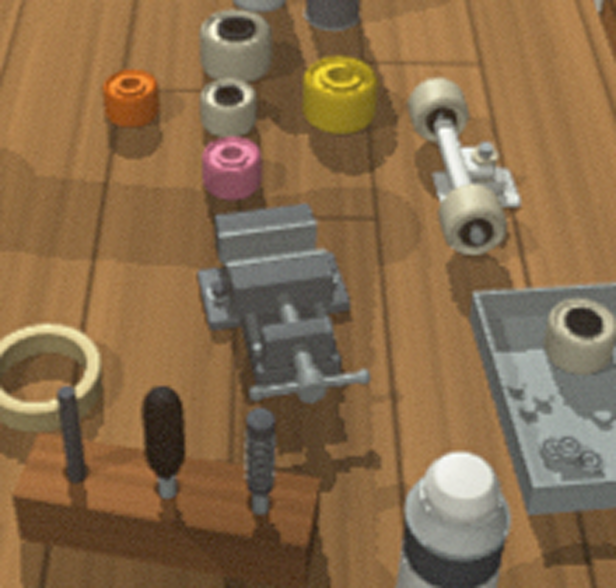

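The wheel at top-view (224,225) is the one: off-white, about 60 mm across and 40 mm high. The (189,223) one is about 80 mm, and (326,126) lies in the tray. The knurled tool with the thin nose, at side crop (260,460) and top (397,207), is the drift. Next come the precise measurements.

```bash
cat > m.py <<'E'
from h import *
for n in ['top','side']:
    f=load(n);W=cloud(f).reshape(-1,3);W=W[~np.isnan(W[:,0])]
    print('==',n)
    # bench bias
    b=W[(abs(W[:,2])<.01)&(W[:,0]>.3)&(W[:,0]<.4)&(abs(W[:,1])<.1)];print('bench z',b[:,2].mean().round(4))
    def circ(c,r,zlo,zhi,lbl):
        q=W[(np.hypot(W[:,0]-c[0],W[:,1]-c[1])<r)&(W[:,2]>zlo)&(W[:,2]<zhi)]
        if len(q)<5: print(lbl,'few');return
        (x,y),rr=cv2.minEnclosingCircle(q[:,:2].astype(np.float32));print(lbl,len(q),'c',round(x,4),round(y,4),'r',round(rr,4),'z',np.percentile(q[:,2],[5,50,95]).round(4))
    circ((.519,.225),.045,.034,.046,'wheel top')
    circ((.519,.225),.045,.012,.046,'wheel all')
    # vise tops
    q=W[(W[:,0]>.45)&(W[:,0]<.67)&(W[:,1]>-.15)&(W[:,1]<.09)&(W[:,2]>.054)&(W[:,2]<.066)]
    print('vise60',len(q),q.min(0).round(3),q.max(0).round(3),np.median(q[:,2]).round(4),cv2.minAreaRect((q[:,:2]*1000).astype(np.float32)))
    q=W[(W[:,0]>.3)&(W[:,0]<.7)&(W[:,1]>-.45)&(W[:,1]<-.15)&(W[:,2]>.05)&(W[:,2]<.06)]
    print('block',len(q),cv2.minAreaRect((q[:,:2]*1000).astype(np.float32)),np.median(q[:,2]).round(4))
    q=W[(W[:,0]>.3)&(W[:,0]<.75)&(W[:,1]>-.45)&(W[:,1]<-.15)&(W[:,2]>.08)&(W[:,2]<.2)]
    k=np.float32(q)
    _,l,c=cv2.kmeans(k[:,:2].copy(),3,None,(3,50,1e-5),5,cv2.KMEANS_PP_CENTERS)
    for i in range(3):
        s=q[l.ravel()==i];print('tool',len(s),s.min(0).round(4),s.max(0).round(4))
E
python3 m.py
```

```text
== top
bench z -0.0002
wheel top 206 c 0.5195 0.2249 r 0.0295 z [0.0348 0.0386 0.0431]
wheel all 283 c 0.5195 0.2243 r 0.0302 z [0.018  0.037  0.0429]
vise60 690 [ 0.513 -0.143  0.054] [0.62  0.025 0.066] 0.0592 ((572.4761352539062, -60.44091796875), (90.24945068359375, 159.94015502929688), 12.04615306854248)
block 1128 ((529.9295654296875, -310.9385681152344), (259.1232604980469, 257.01031494140625), 26.911834716796875) 0.0546
tool 164 [ 0.4129 -0.3031  0.0824] [ 0.503  -0.269   0.1609]
tool 601 [ 0.6493 -0.4153  0.0802] [ 0.7173 -0.3504  0.1999]
tool 82 [ 0.5473 -0.3124  0.0807] [ 0.5667 -0.2928  0.1561]
== side
bench z -0.0001
wheel top 182 c 0.519 0.2232 r 0.0303 z [0.0347 0.0381 0.0413]
wheel all 317 c 0.5174 0.2231 r 0.0303 z [0.0152 0.0354 0.041 ]
vise60 897 [ 0.512 -0.146  0.054] [0.617 0.025 0.065] 0.0591 ((571.4929809570312, -60.0892333984375), (90.42085266113281, 162.0520477294922), 12.294068336486816)
block 2474 ((565.4229125976562, -266.45367431640625), (200.9094696044922, 356.09283447265625), 68.23106384277344) 0.0548
tool 1929 [ 0.6491 -0.4181  0.0802] [ 0.7147 -0.358   0.1996]
tool 595 [ 0.4111 -0.3049  0.08  ] [ 0.5018 -0.2694  0.1592]
tool 283 [ 0.5477 -0.3138  0.0804] [ 0.5658 -0.293   0.1535]
```

```bash
cat > m2.py <<'E'
from h import *
for n in ['top','side']:
    f=load(n);W=cloud(f).reshape(-1,3);W=W[~np.isnan(W[:,0])]
    print('==',n)
    A=np.radians(12.15);c=np.array([.572,-.06])
    ex=np.array([-np.sin(A),np.cos(A)]);ey=np.array([-np.cos(A),-np.sin(A)])  # ex ~ +y
    q=W[(W[:,0]>.45)&(W[:,0]<.69)&(W[:,1]>-.15)&(W[:,1]<.09)&(W[:,2]>.003)&(W[:,2]<.1)]
    u=(q[:,:2]-c)@ex;v=(q[:,:2]-c)@ey
    for lo in np.arange(-.09,.1,.004):
        s=(u>=lo)&(u<lo+.004)&(abs(v)<.05)
        if s.sum():print(f'{lo:.3f} n{s.sum()} z',np.percentile(q[s,2],[5,50,95]).round(3),'v',v[s&(q[:,2]>.055)].min(initial=9).round(3),v[s&(q[:,2]>.055)].max(initial=-9).round(3))
    # block fit
    q=W[(W[:,0]>.36)&(W[:,0]<.66)&(W[:,1]>-.36)&(W[:,1]<-.24)&(W[:,2]>.052)&(W[:,2]<.058)]
    print('block',cv2.minAreaRect((q[:,:2]*1000).astype(np.float32)))
    # drift & others fine
    for c0 in [(.557,-.303),(.487,-.29),(.42,-.28)]:
        s=W[(np.hypot(W[:,0]-c0[0],W[:,1]-c0[1])<.03)&(W[:,2]>.075)]
        print('tool',c0,len(s),s.min(0).round(4),s.max(0).round(4),'top',s[s[:,2]>s[:,2].max()-.006].mean(0).round(4))
E
python3 m2.py
```

```text
== top
-0.090 n5 z [0.011 0.044 0.049] v 9.0 -9.0
-0.086 n7 z [0.018 0.046 0.05 ] v 9.0 -9.0
-0.082 n25 z [0.015 0.053 0.057] v -0.017 0.028
-0.078 n28 z [0.013 0.054 0.061] v -0.02 0.03
-0.074 n32 z [0.01  0.056 0.059] v -0.029 0.029
-0.070 n32 z [0.012 0.055 0.058] v -0.027 0.029
-0.066 n38 z [0.006 0.053 0.059] v -0.025 0.028
-0.062 n47 z [0.019 0.03  0.055] v -0.021 0.017
-0.058 n30 z [0.01  0.026 0.047] v 9.0 -9.0
-0.054 n31 z [0.009 0.024 0.046] v 9.0 -9.0
-0.050 n31 z [0.018 0.026 0.047] v 9.0 -9.0
-0.046 n30 z [0.014 0.024 0.047] v 9.0 -9.0
-0.042 n30 z [0.014 0.025 0.048] v 9.0 -9.0
-0.038 n29 z [0.02  0.026 0.048] v 9.0 -9.0
-0.034 n31 z [0.005 0.025 0.046] v 9.0 -9.0
-0.030 n31 z [0.009 0.023 0.048] v 9.0 -9.0
-0.026 n16 z [0.021 0.028 0.049] v 9.0 -9.0
-0.022 n20 z [0.054 0.057 0.061] v -0.042 0.036
-0.018 n39 z [0.053 0.06  0.063] v -0.045 0.043
-0.014 n39 z [0.055 0.059 0.064] v -0.043 0.044
-0.010 n40 z [0.037 0.059 0.062] v -0.045 0.044
-0.006 n40 z [0.015 0.059 0.062] v -0.045 0.04
-0.002 n38 z [0.021 0.06  0.063] v -0.041 0.042
0.002 n44 z [0.04  0.059 0.063] v -0.0
[... 3175 characters left out ...]
40 z [0.036 0.06  0.062] v -0.041 0.045
0.062 n51 z [0.027 0.06  0.063] v -0.045 0.045
0.066 n27 z [0.059 0.06  0.062] v -0.04 0.044
0.070 n40 z [0.057 0.06  0.062] v -0.043 0.043
0.074 n41 z [0.034 0.059 0.062] v -0.044 0.045
0.078 n17 z [0.041 0.059 0.061] v -0.04 0.042
block ((486.94586181640625, -288.8494567871094), (63.170860290527344, 221.10671997070312), 79.09123992919922)
tool (0.557, -0.303) 295 [ 0.5477 -0.3138  0.0763] [ 0.5658 -0.293   0.1535] top [ 0.5563 -0.3031  0.1498]
tool (0.487, -0.29) 429 [ 0.4732 -0.3049  0.0778] [ 0.5018 -0.2782  0.1592] top [ 0.488  -0.2905  0.156 ]
tool (0.42, -0.28) 180 [ 0.4111 -0.2843  0.0758] [ 0.426  -0.2694  0.1478] top [ 0.4192 -0.2767  0.1445]
```

```bash
python3 - <<'E'
from h import *
from scipy.spatial.transform import Rotation as R
s=env.observe();M=R.from_rotvec(s['orientation']).as_matrix();print(M.round(3))
print('yaw of opening axis',np.degrees(np.arctan2(M[1,1],M[0,1])))
W=cloud(load('top'))
for v,u in [(187,218),(223,189),(126,326)]:
    p=W[v-16:v+17,u-16:u+17].reshape(-1,3);q=p[(p[:,2]>.03)&(p[:,2]<.07)];print(cv2.minEnclosingCircle(q[:,:2].astype(np.float32)),np.percentile(q[:,2],95))
E
```

```text
[[-0.     0.244 -0.97 ]
 [ 0.001 -0.97  -0.244]
 [-1.    -0.001  0.   ]]
yaw of opening axis -75.85816781888417
((0.6385109424591064, 0.24130761623382568), 0.040244463831186295) 0.05551189529792403
((0.524707555770874, 0.3311938941478729), 0.04060835763812065) 0.05653392371153321
((0.8272015452384949, -0.08539919555187225), 0.05169524624943733) 0.04559666496515974
```

Request:
move_arm:
  series: "-1 0.03 0.04 0 0 0 6; -1 0.03 0.04 0 0 0 6; -1 0.03 0.04 0 0 0 6; -1 0.03 0.04 0 0 0 6; -1 0.03 0.04 0 0 0 6"
  grip_force: 25

```text
t: 0.6
tcp_pos: [0.3034, -0.4042, 0.2225]
orientation: [1.767, 0.721, -1.767]
wrist_force: [0.3, -1.6, -0.3]
opening: 0.997
```

Request:
move_arm:
  series: "-1 0.03 0.04 0 0 0 0; -1 0.03 0.04 0 0 0 0; -1 0.03 0.04 0 0 0 0; -1 0.03 0.04 0 0 0 0; -1 0.03 0.04 0 0 0 0"

```text
t: 1.1
tcp_pos: [0.4533, -0.2043, 0.2226]
orientation: [1.77, 0.717, -1.77]
wrist_force: [1.6, -0.6, 0.0]
opening: 1.005
```

Request:
move_arm:
  series: "-1 0.01 0.045 0 0 0 0; -1 0.01 0.045 0 0 0 0; -1 0.01 0.045 0 0 0 0; -1 0.01 0.045 0 0 0 0; -1 0.01 0.045 0 0 0 0"

```text
t: 1.6
tcp_pos: [0.5026, 0.0206, 0.2225]
orientation: [1.77, 0.717, -1.77]
wrist_force: [1.5, -0.2, 0.5]
opening: 1.002
```

Request:
move_arm:
  series: "-1 0.004 0.05 0 0 0 0; -1 0.004 0.05 0 0 0 0; -1 0.004 0.05 -0.02 0 0 0; -1 0.004 0.05 -0.03 0 0 0; -1 0 0.003 -0.03 0 0 0"

```text
t: 2.1
tcp_pos: [0.5171, 0.2179, 0.1483]
orientation: [1.769, 0.727, -1.763]
wrist_force: [0.1, 0.1, -1.9]
opening: 0.997
```

Request:
move_arm:
  series: "-1 0 0 -0.03 0 0 0; -1 0 0 -0.03 0 0 0; -1 0 0 -0.01 0 0 0; -1 0 0 0 0 0 0"

```text
t: 2.5
tcp_pos: [0.5168, 0.2102, 0.0772]
orientation: [1.767, 0.718, -1.773]
wrist_force: [0.5, -1.2, 0.6]
opening: 1.0
```

```bash
python3 - <<'E'
from h import *
from scipy.spatial.transform import Rotation as R
s=env.observe();M=R.from_rotvec(s['orientation']).as_matrix();print(s['t'],s['tcp_pos'].round(4),M.round(3))
f=grab('side');cv2.imwrite('pics/s1.png',cv2.resize(f['img'][100:260,180:340],None,fx=3.7,fy=3.7,interpolation=cv2.INTER_CUBIC))
E
```

```text
2.5 [0.5168 0.2102 0.0772] [[-0.003  0.697 -0.718]
 [-0.001 -0.718 -0.697]
 [-1.    -0.001  0.003]]
```

View pics/s1.png

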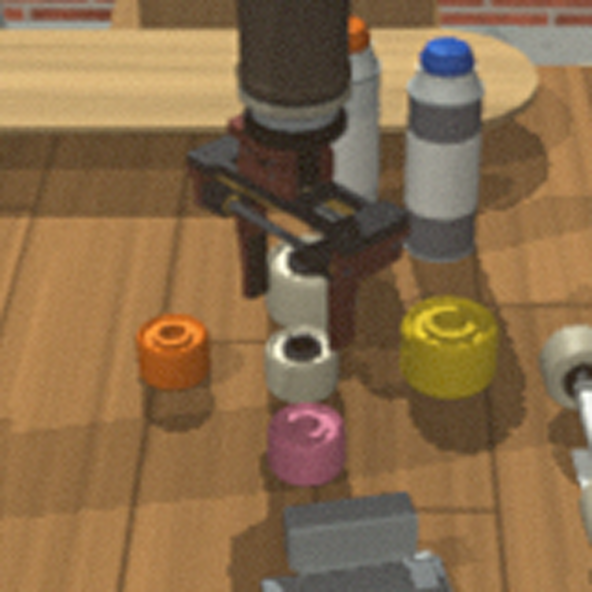

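The gripper stands above the right wheel at crop (300,365), 14 mm short in y. I'll correct that and then descend.

Request:
move_arm:
  series: "-1 0.002 0.014 0 0 0 0; -1 0 0 0 0 0 0; -1 0 0 -0.02 0 0 0; -1 0 0 -0.02 0 0 0; -1 0 0 -0.02 0 0 0"

```text
t: 3.05
tcp_pos: [0.5207, 0.2254, 0.0191]
orientation: [1.772, 0.718, -1.767]
wrist_force: [0.5, 0.2, 0.1]
opening: 1.0
```

Request:
move_arm:
  series: "-1 0 0 -0.007 0 0 0; -1 0 0 0 0 0 0"

```text
t: 3.25
tcp_pos: [0.5196, 0.2249, 0.0114]
orientation: [1.769, 0.718, -1.77]
wrist_force: [0.5, 0.5, 0.3]
opening: 0.996
```

Request:
move_arm:
  series: "0 0 0 -0.002 0 0 0; 1 0 0 0 0 0 0; 1 0 0 0 0 0 0; 1 0 0 0 0 0 0; 1 0 0 0 0 0 0"

```text
t: 3.75
tcp_pos: [0.5199, 0.225, 0.0101]
orientation: [1.771, 0.718, -1.769]
wrist_force: [-0.8, -0.2, 5.2]
opening: 0.668
```

Request:
move_arm:
  series: "1 0 0 0 0 0 0; 1 0 0 0 0 0 0; 1 0 0 0.02 0 0 0; 1 0 0 0.03 0 0 0; 1 0 0 0.03 0 0 0"

```text
t: 4.25
tcp_pos: [0.5192, 0.2243, 0.0897]
orientation: [1.768, 0.718, -1.771]
wrist_force: [0.3, 0.2, -1.8]
opening: 0.669
```

```bash
python3 - <<'E'
from h import *
s=env.observe();print(s['t'],s['tcp_pos'].round(4),s['opening'],s['wrist_force'])
f=grab('side');cv2.imwrite('pics/s2.png',cv2.resize(f['img'][100:260,180:340],None,fx=3.7,fy=3.7,interpolation=cv2.INTER_CUBIC))
E
```

```text
4.25 [0.5192 0.2243 0.0897] 0.6688823690884655 [ 0.30593809  0.18268206 -1.81592921]
```

View pics/s2.png

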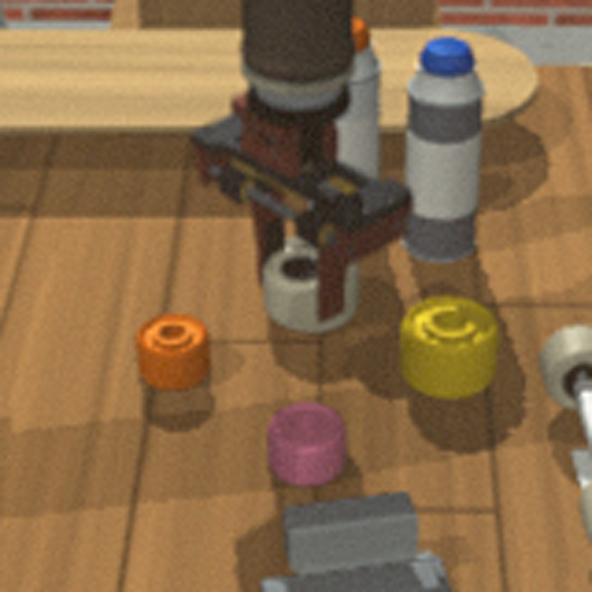

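Wheel held, opening 0.669 (about 59 mm). Now moving over the vise.

Request:
move_arm:
  series: "1 0.005 -0.02 0.03 0 0 0; 1 0.01 -0.04 0.01 0 0 0; 1 0.01 -0.045 0 0 0 0; 1 0.01 -0.045 0 0 0 0; 1 0.01 -0.045 0 0 0 0"

```text
t: 4.8
tcp_pos: [0.5648, 0.0276, 0.1294]
orientation: [1.77, 0.717, -1.77]
wrist_force: [1.6, 0.5, -0.9]
opening: 0.666
```

Request:
move_arm:
  series: "1 0.002 -0.035 0 0 0 0; 1 0 -0.02 0 0 0 0; 1 0 0 0 0 0 0"

```text
t: 5.1
tcp_pos: [0.5664, -0.0299, 0.1287]
orientation: [1.772, 0.711, -1.775]
wrist_force: [-0.5, -0.2, -0.8]
opening: 0.666
```

```bash
python3 - <<'E'
from h import *
s=env.observe();print(s['t'],s['tcp_pos'].round(4),s['opening'],s['wrist_force'])
f=grab('side');cv2.imwrite('pics/s3.png',cv2.resize(f['img'][140:320,180:340],None,fx=3.3,fy=3.3,interpolation=cv2.INTER_CUBIC))
W=cloud(f).reshape(-1,3);g=grab('top')
cv2.imwrite('pics/t3.png',cv2.resize(g['img'][150:280,240:400],None,fx=4,fy=4))
E
```

```text
5.1 [ 0.5664 -0.0299  0.1287] 0.6663526750422879 [-0.47055293 -0.18601801 -0.82111811]
```

View pics/s3.png

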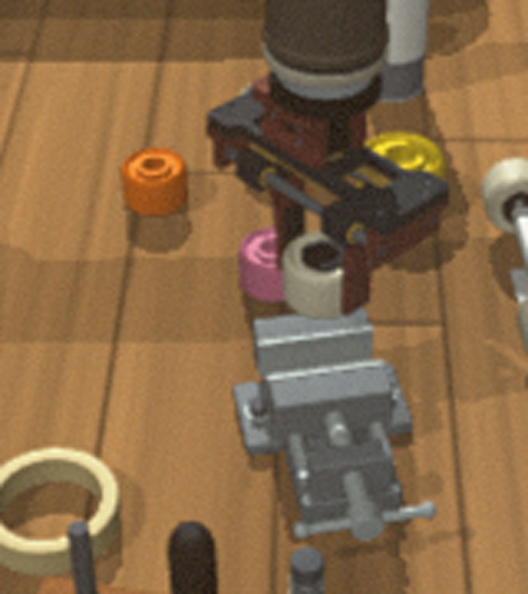

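Request:
move_arm:
  series: "1 -0.001 0.001 -0.02 0 0 0; 1 0 0 -0.02 0 0 0; 1 0 0 -0.014 0 0 0; 1 0 0 0 0 0 0"

```text
t: 5.6
tcp_pos: [0.5644, -0.0229, 0.0736]
orientation: [1.766, 0.721, -1.772]
wrist_force: [0.3, -0.1, -2.3]
opening: 0.67
```

```bash
python3 - <<'E'
from h import *
s=env.observe();print(s['t'],s['tcp_pos'].round(4),s['opening'],s['wrist_force'])
f=grab('side');cv2.imwrite('pics/s4.png',cv2.resize(f['img'][160:320,200:340],None,fx=3.7,fy=3.7,interpolation=cv2.INTER_CUBIC))
E
```

```text
5.6 [ 0.5644 -0.0229  0.0736] 0.6704598885813039 [ 0.28388713 -0.07705686 -2.32144997]
```

View pics/s4.png

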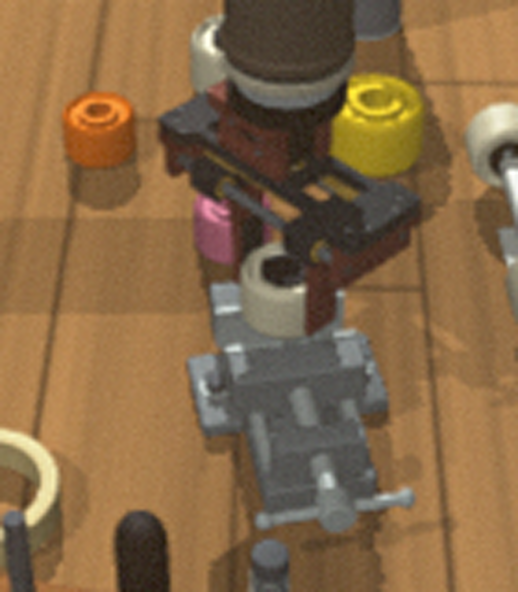

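Request:
move_arm:
  series: "1 0.001 -0.0065 0 0 0 0; 1 0 0 0 0 0 0; 1 0 0 0 0 0 0"

```text
t: 5.95
tcp_pos: [0.5673, -0.0313, 0.0762]
orientation: [1.771, 0.716, -1.769]
wrist_force: [-0.2, 0.0, -0.8]
opening: 0.667
```

```bash
python3 - <<'E'
from h import *
s=env.observe();print(s['t'],s['tcp_pos'].round(4))
f=grab('side');W=cloud(f).reshape(-1,3)
q=W[(np.hypot(W[:,0]-.565,W[:,1]+.029)<.045)&(W[:,2]>.085)&(W[:,2]<.11)];print(len(q),q.min(0),q.max(0))
E
```

```text
5.95 [ 0.5673 -0.0313  0.0762]
401 [ 0.53304122 -0.06859115  0.08513928] [ 0.59957238 -0.00241187  0.10988596]
```

Request:
move_arm:
  series: "1 -0.001 0.002 -0.003 0 0 0; 1 0 0 -0.002 0 0 0; 1 0 0 0 0 0 0; 1 0 0 0 0 0 0"

```text
t: 6.4
tcp_pos: [0.5657, -0.0287, 0.0704]
orientation: [1.77, 0.718, -1.77]
wrist_force: [-0.7, 0.6, -1.8]
opening: 0.669
```

Request:
move_arm:
  series: "1 0 0 -0.001 0 0 0; 1 0 0 0 0 0 0; 0 0 0 0 0 0 0; -1 0 0 0 0 0 0; -1 0 0 0 0 0 0"

```text
t: 6.9
tcp_pos: [0.566, -0.0289, 0.0696]
orientation: [1.77, 0.717, -1.769]
wrist_force: [0.3, 0.7, 0.0]
opening: 0.809
```

Request:
move_arm:
  series: "-1 0 0 0.02 0 0 0; -1 0 0 0.03 0 0 0; -1 0 -0.02 0.04 0 0 0; -1 0 -0.04 0.02 0 0 0; -1 0 -0.05 0 0 0 0"

```text
t: 7.4
tcp_pos: [0.5683, -0.1379, 0.1834]
orientation: [1.772, 0.717, -1.76]
wrist_force: [0.8, -1.0, -0.7]
opening: 0.999
```

Request:
move_arm:
  series: "-1 0 -0.04 0.005 0 0 -7; -1 0 -0.04 0 0 0 -7; -1 0 -0.04 0 0 0 -7; -1 0 -0.04 0 0 0 -7; -1 0 0 0 0 0 -7"

```text
t: 7.9
tcp_pos: [0.5638, -0.3065, 0.1838]
orientation: [2.143, 0.153, -2.146]
wrist_force: [0.3, 0.4, -0.4]
opening: 0.999
```

```bash
cat > w.py <<'E'
from h import *
s=env.observe();print(s['t'],s['tcp_pos'].round(4),s['orientation'].round(3))
for n in ['top','side']:
    f=grab(n);W=cloud(f)
    W=W.reshape(-1,3)
    q=W[(np.hypot(W[:,0]-.565,W[:,1]+.029)<.042)&(W[:,2]>.094)&(W[:,2]<.106)]
    if len(q)<20: print('few');continue
    (x,y),r=cv2.minEnclosingCircle(q[:,:2].astype(np.float32))
    A=np.linalg.lstsq(np.c_[q[:,:2]-[x,y],np.ones(len(q))],q[:,2],rcond=None)[0]
    print(n,len(q),round(x,4),round(y,4),'r',round(r,4),'z',np.median(q[:,2]).round(4),'tilt',A[:2].round(3))
cv2.imwrite('pics/tw%d.png'%(s['t']*100),cv2.resize(load('top')['img'][170:250,260:340],None,fx=7,fy=7,interpolation=cv2.INTER_CUBIC))
E
python3 w.py; ls pics
```

```text
7.9 [ 0.5638 -0.3065  0.1838] [ 2.143  0.153 -2.146]
top 234 0.5661 -0.0298 r 0.0299 z 0.0982 tilt [-0.     0.001]
few
cs.png
ct.png
s1.png
s2.png
s3.png
s4.png
side0.png
t3.png
top0.png
tw790.png
```

View pics/tw790.png

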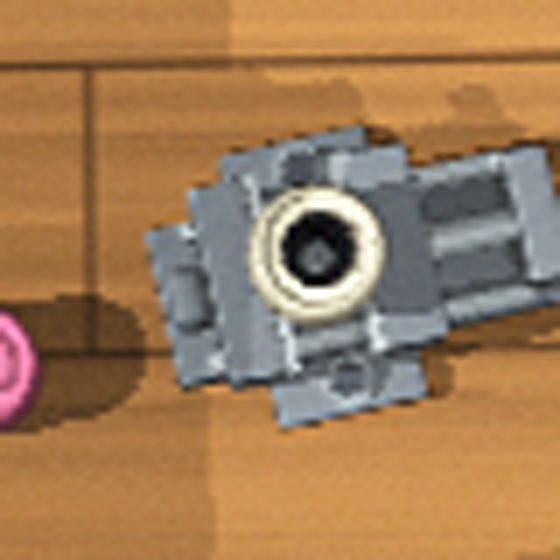

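Request:
move_arm:
  series: "-1 -0.007 0.0035 0 0 0 -7; -1 0 0 0 0 0 -7; -1 0 0 0 0 0 0"

```text
t: 8.3
tcp_pos: [0.5592, -0.2938, 0.1846]
orientation: [-2.18, 0.088, 2.18]
wrist_force: [0.5, -0.6, -0.4]
opening: 1.001
```

The wheel (crop (317,253)) lies flat over the gap. Now centring on the drift.

Request:
move_arm:
  series: "-1 -0.0027 -0.009 0 0 0 0; -1 0 0 0 0 0 0; -1 0 0 0 0 0 0"

```text
t: 8.6
tcp_pos: [0.5559, -0.3047, 0.1844]
orientation: [-2.179, 0.091, 2.179]
wrist_force: [-0.3, 1.0, -0.6]
opening: 1.0
```

```bash
python3 - <<'E'
from h import *
from scipy.spatial.transform import Rotation as R
for i in range(3):
    s=env.observe();print(s['t'],s['tcp_pos'].round(4))
    f=grab('side')
print(R.from_rotvec(s['orientation']).as_matrix().round(3))
cv2.imwrite('pics/s5.png',cv2.resize(f['img'][200:380,160:340],None,fx=3.3,fy=3.3,interpolation=cv2.INTER_CUBIC))
E
```

```text
8.6 [ 0.5559 -0.3047  0.1844]
8.65 [ 0.556  -0.3045  0.1844]
8.7 [ 0.5561 -0.3043  0.1844]
[[-0.    -0.084 -0.997]
 [ 0.    -0.997  0.084]
 [-1.    -0.     0.   ]]
```

View pics/s5.png

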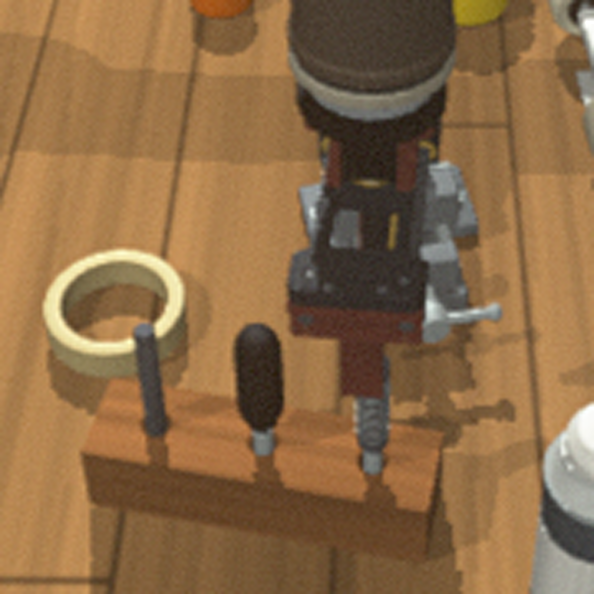

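The drift (crop (372,430)) is directly below the gripper; descending.

Request:
move_arm:
  series: "-1 0 0.001 -0.025 0 0 0; -1 0 0 -0.025 0 0 0; -1 0 0 -0.025 0 0 0; -1 0 0 0 0 0 0; -1 0 0 0 0 0 0"

```text
t: 9.25
tcp_pos: [0.5562, -0.3031, 0.1097]
orientation: [-2.178, 0.091, 2.179]
wrist_force: [0.5, -0.2, 0.5]
opening: 0.998
```

Request:
move_arm:
  series: "0 0 0 0 0 0 0; 1 0 0 0 0 0 0; 1 0 0 0 0 0 0; 1 0 0 0 0 0 0; 1 0 0 0 0 0 0"
  grip_force: 60

```text
t: 9.75
tcp_pos: [0.5562, -0.3034, 0.1098]
orientation: [-2.179, 0.093, 2.178]
wrist_force: [0.1, 0.1, -0.0]
opening: 0.585
```

Request:
move_arm:
  series: "1 0 0 0 0 0 0; 1 0 0 0 0 0 0; 1 0 0 0 0 0 0; 1 0 0 0 0 0 0"

```text
t: 10.15
tcp_pos: [0.5561, -0.3033, 0.1094]
orientation: [-2.178, 0.092, 2.178]
wrist_force: [-0.3, -0.3, -0.3]
opening: 0.221
```

Request:
move_arm:
  series: "1 0 0 0 0 0 0; 1 0 0 0.02 0 0 0; 1 0 0 0.03 0 0 0; 1 0 0 0.03 0 0 0; 1 0 0 0.03 0 0 0"

```text
t: 10.65
tcp_pos: [0.5556, -0.3031, 0.2201]
orientation: [-2.177, 0.092, 2.179]
wrist_force: [-1.1, -0.7, -2.0]
opening: 0.219
```

Request:
move_arm:
  series: "1 0 0 0.02 0 0 0; 1 0 0 0 0 0 0; 1 0 0 0 0 0 0"

```text
t: 10.95
tcp_pos: [0.5557, -0.3032, 0.2386]
orientation: [-2.177, 0.092, 2.179]
wrist_force: [-0.7, 0.1, -3.1]
opening: 0.222
```

```bash
cat > d.py <<'E'
from h import *
import sys
s=env.observe();p=s['tcp_pos'];print(s['t'],p.round(4),s['opening'],s['wrist_force'].round(2))
f=grab('side');im=f['img'];K,Rm,t=f['K'],f['R'],f['t']
def pj(X):
    c=Rm@X+t;return (K@c/c[2])[:2]
a=pj(p-[0,0,.05]);x0,y0=int(a[0]-65),int(a[1]-70);x0=max(x0,0);y0=max(y0,0)
c=cv2.resize(im[y0:y0+150,x0:x0+140],None,fx=4,fy=4,interpolation=cv2.INTER_CUBIC)
cv2.imwrite(sys.argv[1],c)
W=cloud(f).reshape(-1,3)
for lo in np.arange(-.1,-.0,.01):
    q=W[(np.hypot(W[:,0]-p[0],W[:,1]-p[1])<.022)&(W[:,2]-p[2]>=lo)&(W[:,2]-p[2]<lo+.01)]
    if len(q)>3: print(round(lo,3),len(q),'x',(q[:,0].min()-p[0]).round(4),(q[:,0].max()-p[0]).round(4),'ymin',(np.percentile(q[:,1],10)-p[1]).round(4))
E
python3 d.py pics/d1.png
```

```text
10.95 [ 0.5557 -0.3032  0.2386] 0.22166147161169517 [-0.7   0.06 -3.09]
-0.1 19 x -0.004 0.0057 ymin -0.0059
-0.09 18 x -0.004 0.0056 ymin -0.006
-0.08 23 x -0.004 0.0056 ymin -0.0067
-0.07 19 x -0.0039 0.0055 ymin -0.006
-0.06 20 x -0.0039 0.0054 ymin -0.006
-0.05 20 x -0.004 0.0053 ymin -0.0062
-0.04 18 x -0.0076 0.0089 ymin -0.0094
-0.03 39 x -0.0095 0.0089 ymin -0.0098
-0.02 37 x -0.0094 0.0088 ymin -0.0103
-0.01 6 x -0.0039 0.0051 ymin -0.0098
```

View pics/d1.png

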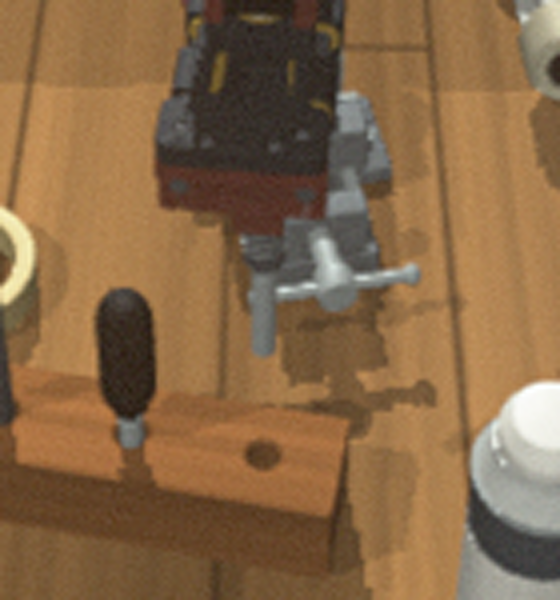

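The drift is held upright, its nose about 99 mm below the TCP, and its hole shows at crop (262,455). Moving over the wheel.

Request:
move_arm:
  series: "1 0.002 0.03 0 0 0 0; 1 0.002 0.045 0 0 0 0; 1 0.002 0.045 0 0 0 0; 1 0.002 0.045 0 0 0 0; 1 0.002 0.045 0 0 0 0"

```text
t: 11.5
tcp_pos: [0.565, -0.0916, 0.2375]
orientation: [-2.175, 0.092, 2.181]
wrist_force: [0.5, -0.3, -2.7]
opening: 0.218
```

Request:
move_arm:
  series: "1 0 0.035 0 0 0 0; 1 0 0.02 0 0 0 0; 1 0 0.008 0 0 0 0; 1 0 0 0 0 0 0; 1 0 0 0 0 0 0"

```text
t: 12.0
tcp_pos: [0.5658, -0.032, 0.2386]
orientation: [-2.176, 0.095, 2.179]
wrist_force: [0.5, -0.1, -2.8]
opening: 0.22
```

```bash
python3 d.py pics/d2.png; python3 w.py
```

```text
12.0 [ 0.5658 -0.032   0.2386] 0.2198758365748171 [ 0.55 -0.11 -2.8 ]
-0.1 14 x -0.0056 0.004 ymin -0.0054
-0.09 17 x -0.0057 0.0038 ymin -0.0071
-0.08 16 x -0.0058 0.0037 ymin -0.0073
-0.07 17 x -0.0058 0.0059 ymin -0.0064
-0.06 21 x -0.0058 0.0059 ymin -0.0057
-0.05 15 x -0.0036 0.0057 ymin -0.0059
-0.04 14 x -0.0083 0.0078 ymin -0.0086
-0.03 26 x -0.0083 0.0099 ymin -0.0116
-0.02 35 x -0.0084 0.0099 ymin -0.0106
-0.01 15 x -0.0061 0.0097 ymin -0.014
12.05 [ 0.5659 -0.0323  0.2388] [-2.176  0.096  2.178]
top 32 0.5538 -0.0107 r 0.0165 z 0.0972 tilt [-0.118  0.038]
side 287 0.5651 -0.0307 r 0.03 z 0.0978 tilt [0.008 0.019]
```

View pics/d2.png

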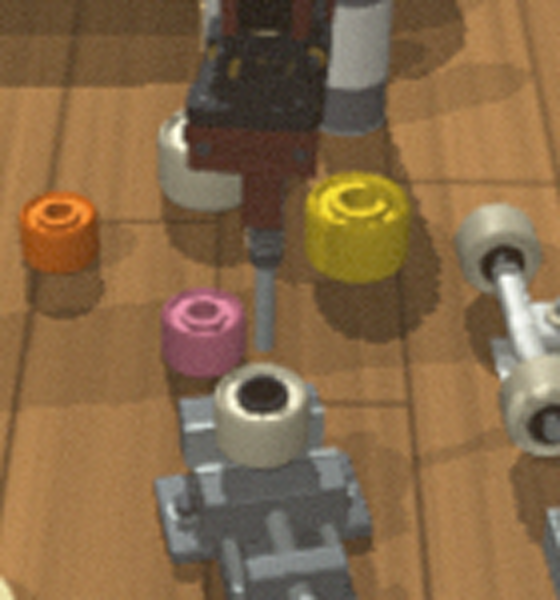

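Request:
move_arm:
  series: "1 0 0.0015 0 0 0 0; 1 0 0 -0.02 0 0 0; 1 0 0 -0.015 0 0 0; 1 0 0 0 0 0 0; 1 0 0 0 0 0 0"

```text
t: 12.65
tcp_pos: [0.5661, -0.0291, 0.2047]
orientation: [-2.178, 0.093, 2.178]
wrist_force: [0.4, 0.4, -1.4]
opening: 0.219
```

```bash
python3 d.py pics/d3.png|head -1
```

```text
12.65 [ 0.5661 -0.0291  0.2047] 0.21938878071267612 [ 0.4   0.44 -1.43]
```

View pics/d3.png

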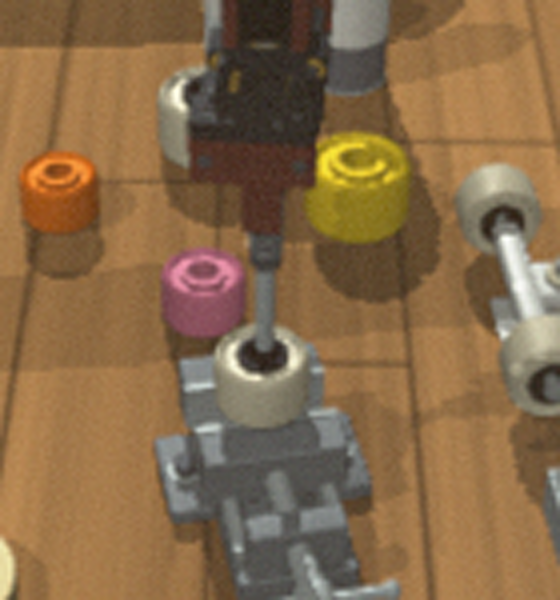

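Request:
move_arm:
  series: "1 0 -0.001 -0.01 0 0 0; 1 0 0 -0.01 0 0 0; 1 0 0 -0.005 0 0 0; 1 0 0 0 0 0 0; 1 0 0 0 0 0 0"

```text
t: 13.2
tcp_pos: [0.5661, -0.0297, 0.1794]
orientation: [-2.178, 0.092, 2.178]
wrist_force: [0.4, -0.4, -2.4]
opening: 0.216
```

Request:
move_arm:
  series: "1 0 0 -0.004 0 0 0; 1 0 0 -0.004 0 0 0; 1 0 0 -0.003 0 0 0; 1 0 0 -0.002 0 0 0; 1 0 0 0 0 0 0"

```text
t: 13.7
tcp_pos: [0.5667, -0.0299, 0.1676]
orientation: [-2.18, 0.093, 2.176]
wrist_force: [-2.1, -0.7, 5.9]
opening: 0.22
```

Request:
move_arm:
  series: "1 0 0 -0.002 0 0 0; 1 0 0 -0.002 0 0 0; 1 0 0 0 0 0 0"

```text
t: 14.0
tcp_pos: [0.5665, -0.0296, 0.1632]
orientation: [-2.18, 0.092, 2.177]
wrist_force: [-0.1, 0.5, 1.1]
opening: 0.216
```

Request:
move_arm:
  series: "1 0 0 -0.002 0 0 0; 1 0 0 -0.002 0 0 0"

```text
t: 14.2
tcp_pos: [0.5655, -0.0295, 0.158]
orientation: [-2.177, 0.092, 2.179]
wrist_force: [-1.5, 0.9, -1.8]
opening: 0.216
```

Request:
move_arm:
  series: "1 0 0 -0.002 0 0 0; 1 0 0 -0.002 0 0 0; 1 0 0 0 0 0 0"

```text
t: 14.5
tcp_pos: [0.5656, -0.0298, 0.1536]
orientation: [-2.176, 0.092, 2.18]
wrist_force: [-0.9, 0.0, -2.0]
opening: 0.219
```

```bash
python3 d.py pics/d4.png; python3 w.py
```

```text
14.5 [ 0.5656 -0.0298  0.1536] 0.21916755237269142 [-0.94  0.02 -2.02]
-0.07 5 x -0.0075 0.0098 ymin 0.008
-0.06 126 x -0.0199 0.0196 ymin -0.0163
-0.05 16 x -0.0052 0.0047 ymin -0.0055
-0.04 12 x -0.0076 0.0093 ymin -0.0085
-0.03 28 x -0.0101 0.0093 ymin -0.0095
-0.02 25 x -0.0101 0.0091 ymin -0.0099
-0.01 11 x -0.0077 0.0114 ymin -0.0117
14.55 [ 0.5657 -0.0299  0.1539] [-2.177  0.092  2.179]
few
side 267 0.5668 -0.032 r 0.0295 z 0.098 tilt [0.009 0.014]
```

View pics/d4.png

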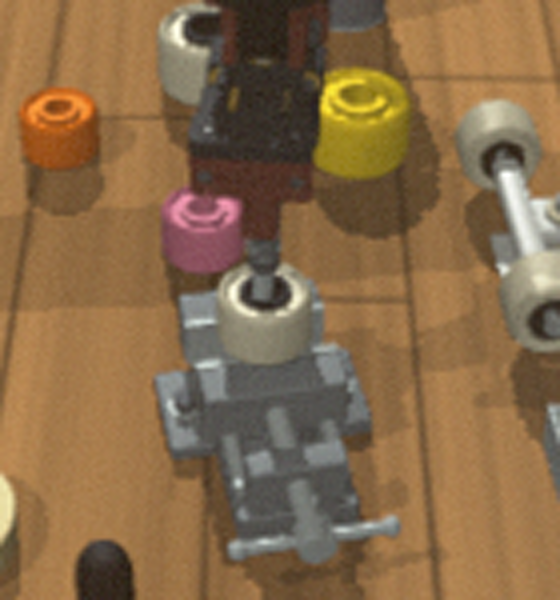

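The drift is deep in the bore, its nose about 5 mm below the wheel's underside. A little further to be sure, then out.

Request:
move_arm:
  series: "1 0 0 -0.003 0 0 0; 1 0 0 -0.002 0 0 0; 1 0 0 0 0 0 0; 1 0 0 0.003 0 0 0; 1 0 0 0.01 0 0 0"

```text
t: 15.15
tcp_pos: [0.5656, -0.03, 0.1622]
orientation: [-2.177, 0.093, 2.18]
wrist_force: [0.4, -0.5, -2.6]
opening: 0.218
```

Request:
move_arm:
  series: "1 0 0 0.02 0 0 0; 1 0 0 0.02 0 0 0; 1 0 0 0.02 0 0 0; 1 0 -0.005 0.015 0 0 0; 1 0 -0.03 0 0 0 0"

```text
t: 15.65
tcp_pos: [0.5679, -0.0609, 0.2413]
orientation: [-2.187, 0.084, 2.174]
wrist_force: [1.1, -0.0, -2.5]
opening: 0.22
```

Request:
move_arm:
  series: "1 -0.002 -0.04 0 0 0 0; 1 -0.002 -0.045 0 0 0 0; 1 -0.002 -0.045 0 0 0 0; 1 -0.002 -0.045 0 0 0 0; 1 -0.002 -0.035 0 0 0 0"

```text
t: 16.15
tcp_pos: [0.5555, -0.2783, 0.2386]
orientation: [-2.179, 0.096, 2.177]
wrist_force: [0.0, -0.4, -1.8]
opening: 0.221
```

Request:
move_arm:
  series: "1 0 -0.02 0 0 0 0; 1 0 -0.006 0 0 0 0; 1 0 0 0 0 0 0; 1 0 0 0 0 0 0"

```text
t: 16.55
tcp_pos: [0.5566, -0.2989, 0.2379]
orientation: [-2.179, 0.089, 2.178]
wrist_force: [-0.5, 0.6, -1.8]
opening: 0.22
```

```bash
python3 d.py pics/d5.png; python3 w.py; ls pics
```

```text
16.55 [ 0.5566 -0.2989  0.2379] 0.2202247341143037 [-0.52  0.59 -1.75]
-0.1 15 x -0.005 0.0047 ymin -0.0055
-0.09 22 x -0.005 0.0047 ymin -0.006
-0.08 21 x -0.005 0.0046 ymin -0.0058
-0.07 21 x -0.005 0.0045 ymin -0.0064
-0.06 22 x -0.005 0.0045 ymin -0.0065
-0.05 20 x -0.005 0.0044 ymin -0.0057
-0.04 17 x -0.0086 0.0098 ymin -0.0097
-0.03 38 x -0.0086 0.0097 ymin -0.0102
-0.02 40 x -0.0086 0.0097 ymin -0.0104
-0.01 6 x -0.0031 0.0096 ymin -0.0107
16.6 [ 0.5567 -0.2987  0.2379] [-2.18   0.089  2.178]
top 232 0.5686 -0.0312 r 0.0297 z 0.098 tilt [ 0.018 -0.007]
few
cs.png
ct.png
d1.png
d2.png
d3.png
d4.png
d5.png
s1.png
s2.png
s3.png
s4.png
s5.png
side0.png
t3.png
top0.png
tw1205.png
tw1455.png
tw1660.png
tw790.png
```

View pics/d5.png

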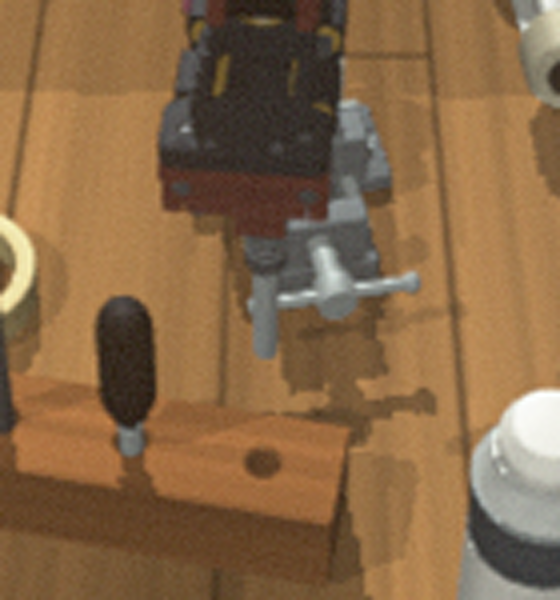

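View pics/tw1660.png

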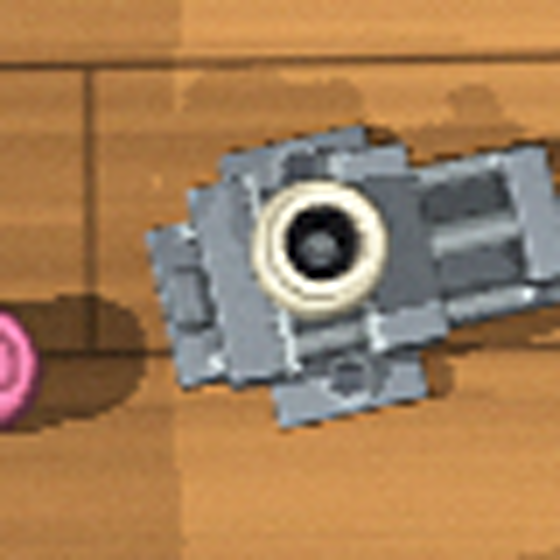

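```bash
python3 - <<'E'
from h import *
f=load('top');W=cloud(f).reshape(-1,3)
q=W[np.hypot(W[:,0]-.5675,W[:,1]+.0308)<.0085];print('bore z',np.sort(q[:,2]).round(3))
E
```

```text
bore z [0.02  0.02  0.022 0.022 0.022 0.026 0.04  0.04  0.042]
```

Through the bore the depth reads z 0.020–0.042 m, against about 0.069 with the bearing in place. So the bearing is out and down between the jaws, and the wheel still lies flat. Now returning the drift.

Request:
move_arm:
  series: "1 -0.0005 -0.0045 0 0 0 0; 1 0 0 0 0 0 0; 1 0 0 -0.02 0 0 0; 1 0 0 -0.02 0 0 0; 1 0 0 -0.02 0 0 0"

```text
t: 17.2
tcp_pos: [0.5556, -0.3054, 0.177]
orientation: [-2.179, 0.093, 2.178]
wrist_force: [-0.4, 0.2, -1.8]
opening: 0.217
```

Request:
move_arm:
  series: "1 0 0 -0.01 0 0 0; 1 0 0 0 0 0 0; 1 0 0 0 0 0 0"

```text
t: 17.5
tcp_pos: [0.556, -0.3054, 0.1681]
orientation: [-2.179, 0.093, 2.177]
wrist_force: [0.1, -0.2, -2.9]
opening: 0.224
```

```bash
python3 d.py pics/d6.png
```

```text
17.5 [ 0.556  -0.3054  0.1681] 0.22390591042881633 [ 0.11 -0.18 -2.92]
-0.1 13 x -0.0043 0.0058 ymin -0.0049
-0.09 17 x -0.0043 0.0058 ymin -0.0058
-0.08 20 x -0.0043 0.0057 ymin -0.006
-0.07 19 x -0.0043 0.0056 ymin -0.0059
-0.06 18 x -0.0043 0.0056 ymin -0.0062
-0.05 20 x -0.0042 0.0055 ymin -0.0058
-0.04 14 x -0.0081 0.0093 ymin -0.0088
-0.03 33 x -0.0101 0.0092 ymin -0.0093
-0.02 28 x -0.0081 0.0091 ymin -0.01
```

View pics/d6.png

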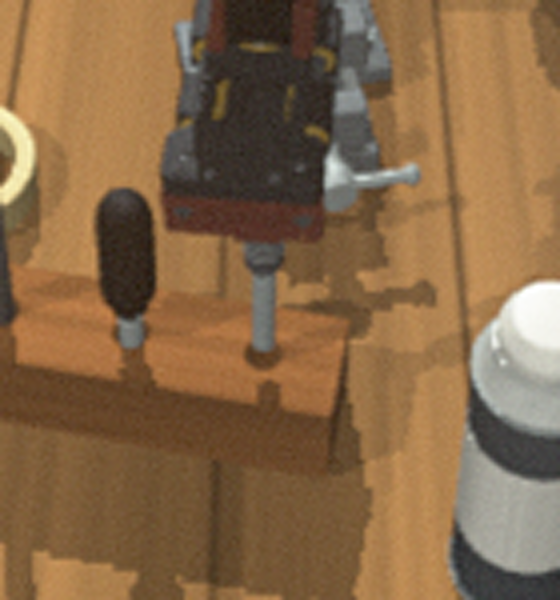

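Request:
move_arm:
  series: "1 0 0.002 0 0 0 0; 1 0 0 0 0 0 0; 1 0 0 -0.01 0 0 0; 1 0 0 -0.005 0 0 0; 1 0 0 0 0 0 0"

```text
t: 18.05
tcp_pos: [0.5548, -0.3031, 0.1511]
orientation: [-2.175, 0.092, 2.18]
wrist_force: [-0.2, -0.1, -2.0]
opening: 0.221
```

Below the rim (tip at about 0.052 m) with no contact; continuing.

Request:
move_arm:
  series: "1 0.001 0 -0.01 0 0 0; 1 0 0 -0.01 0 0 0; 1 0 0 -0.01 0 0 0; 1 0 0 -0.007 0 0 0; 1 0 0 0 0 0 0"

```text
t: 18.55
tcp_pos: [0.5557, -0.3029, 0.1138]
orientation: [-2.175, 0.091, 2.18]
wrist_force: [-0.3, 0.4, -1.7]
opening: 0.22
```

Request:
move_arm:
  series: "1 0 0 -0.003 0 0 0; 1 0 0 0 0 0 0"

```text
t: 18.75
tcp_pos: [0.5567, -0.3033, 0.1124]
orientation: [-2.178, 0.092, 2.178]
wrist_force: [-0.4, 0.4, -2.2]
opening: 0.219
```

Request:
move_arm:
  series: "1 0 0 -0.002 0 0 0; 1 0 0 0 0 0 0; 0.5 0 0 0 0 0 0; -1 0 0 0 0 0 0; -1 0 0 0 0 0 0"

```text
t: 19.25
tcp_pos: [0.5568, -0.3035, 0.1109]
orientation: [-2.179, 0.093, 2.177]
wrist_force: [-0.5, -0.2, -0.5]
opening: 0.394
```

Request:
move_arm:
  series: "-1 0 0 0 0 0 0; -1 0 0 0 0 0 0; -1 0 0 0 0 0 0; -1 0 0 0 0 0 0; -1 0 0 0 0 0 0"

```text
t: 19.75
tcp_pos: [0.5566, -0.3033, 0.1105]
orientation: [-2.178, 0.092, 2.178]
wrist_force: [0.1, -0.4, -0.4]
opening: 0.847
```

Request:
move_arm:
  series: "-1 0 0 0.02 0 0 0; -1 0 0 0.04 0 0 0; -1 0 0 0.04 0 0 0; -1 0 0 0.04 0 0 0; -1 0 0 0.02 0 0 0"

```text
t: 20.25
tcp_pos: [0.5577, -0.3037, 0.2747]
orientation: [-2.184, 0.095, 2.174]
wrist_force: [0.5, -0.6, 0.2]
opening: 1.003
```

Request:
move_arm:
  series: "-1 -0.04 0 0.02 0 0 0; -1 -0.04 0 0 0 0 0; -1 -0.04 0 0 0 0 0; -1 -0.04 0 0 0 0 0; -1 0 0 0 0 0 0"

```text
t: 20.75
tcp_pos: [0.3919, -0.3044, 0.291]
orientation: [-2.175, 0.099, 2.178]
wrist_force: [0.9, -0.5, -0.6]
opening: 0.997
```

```bash
python3 w.py; python3 m2.py|grep tool; python3 - <<'E'
from h import *
f=load('top');W=cloud(f).reshape(-1,3)
q=W[np.hypot(W[:,0]-.5675,W[:,1]+.0308)<.0085];print('bore z',np.sort(q[:,2]).round(3))
cv2.imwrite('pics/fs.png',load('side')['img']);cv2.imwrite('pics/ft.png',f['img'])
E
```

```text
20.75 [ 0.3919 -0.3044  0.291 ] [-2.175  0.099  2.178]
top 232 0.5683 -0.0307 r 0.03 z 0.0979 tilt [-0.017  0.004]
side 287 0.5664 -0.0314 r 0.031 z 0.0978 tilt [-0.002  0.003]
tool (0.557, -0.303) 83 [ 0.5477 -0.3128  0.0757] [ 0.5674 -0.2937  0.1558] top [ 0.5587 -0.3043  0.1517]
tool (0.487, -0.29) 123 [ 0.4747 -0.303   0.0874] [ 0.5029 -0.2749  0.1635] top [ 0.4876 -0.2893  0.1591]
tool (0.42, -0.28) 1850 [ 0.3912 -0.3092  0.0764] [ 0.4496 -0.2502  0.7055] top [ 0.403  -0.2676  0.7018]
tool (0.557, -0.303) 293 [ 0.5477 -0.3151  0.0751] [ 0.5658 -0.2945  0.1522] top [ 0.5567 -0.3052  0.1497]
tool (0.487, -0.29) 428 [ 0.4732 -0.3046  0.0762] [ 0.5019 -0.2779  0.1603] top [ 0.4875 -0.2904  0.1565]
tool (0.42, -0.28) 2154 [ 0.3911 -0.31    0.0756] [ 0.4495 -0.2501  0.6992] top [ 0.4111 -0.2817  0.6953]
bore z [0.02  0.021 0.021 0.022 0.024 0.024 0.027 0.037 0.047]
```

View pics/fs.png

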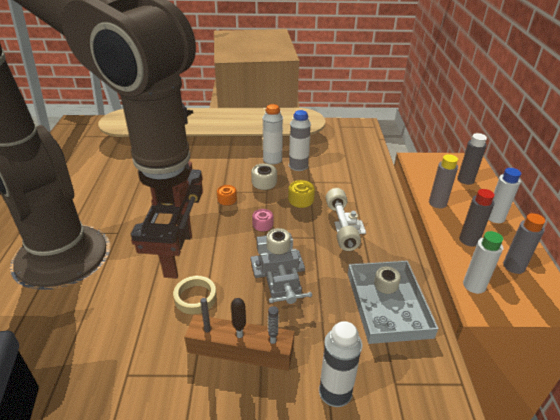

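View pics/ft.png

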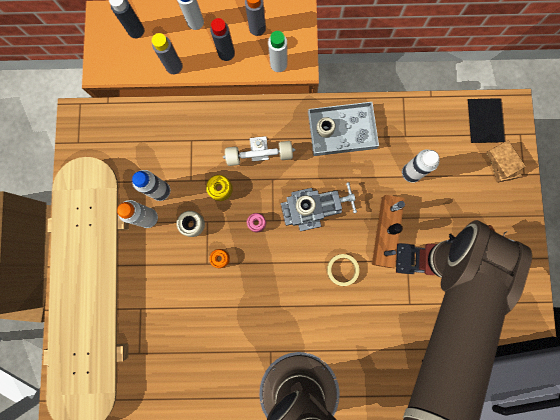

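The wheel sits on the vise at side view (278,240), and the drift stands in its hole at (272,325) with its top at 0.15 m. Everything else is where it was and the gripper is clear, so I'm handing in.

```bash
python3 -c "
from workcell import ticket;print(ticket.sign_off())"
```

```text
the job is handed in; nothing more can be done
None
```

The job is handed in at about 21 s of the 67 s allowed. I set the small off-white wheel on the jaws over the gap, pushed the bearing out with the drift and stood the drift back in its hole.

**Wheel:** in the last top and side pictures it lies flat, with its top face at 0.098 m (nominal 0.100). Its centre is near (0.567, -0.031), within about 3 mm of the middle of the gap. It shifted 1 to 2 mm during the push. The two cameras differ by about 2 mm.

**Bearing:** I never saw it directly. Depth readings through the bore reach z 0.020–0.027 m, with a few at 0.037–0.047 m. The bearing's upper face was at 0.069 m before the push, so the bore is open.

The force readings, taken only at the end of each move, never showed the full 10–16 N. They rose by about 8 N on contact and fell back to the free level by the time the nose reached the underside.

**Drift:** it stands upright in its own hole, with its top at about 0.150 m, as at the start.

**Other things:** the nut driver measured unmoved. I checked the cans, tape roll and truck by eye only, and they look the same in both pictures. The chisel also looks unmoved, but its last measurement was spoilt because the arm was in the way.

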